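# Start a drive copy on the bench dock

## Task

Start a drive copy: with the fingertips of the closed gripper, first switch on the bench supply by pressing down the raised end of its rocker until it has rocked fully over, then push the square key on the dock (write protect) fully down so that it stays down, then press the large round key (start) fully down, keep it down for half a second and let it come up again. Press no key before the supply is on, do not press the small round key (erase), and leave the two drives in their slots and the mug and screwdriver where they are; nothing is to be picked up.

Things in the scene. Friction and masses are not known exactly. Their poses are not given: they have to be found in the camera images.
- supply: Bench supply, a grey plastic box 120 x 170 x 60 mm (x, y, z) fixed to the bench; origin at the centre of its underside, z up. It may stand left or right of the dock. On its top are two round outlets (not used) and one black rocker, centred 35 mm from the box's centre towards the box's -y, in a 3 mm high white frame.
- rocker (a joint): Angle of the rocker (rad), a black paddle 52 mm long (along the box's x) and 28 mm wide that tips about the box's y axis, 64 mm above the bench. 0 = off: the end at the box's +x (away from the robot) is raised; about 0.44 = on, at its stop: that end is down. It starts between 0 and 0.05, needs about 3 N on its end to move (0.05 N m of friction) and stays where it is left.
- rocker_raised_end (a point): Point on the upper face of the rocker, midway across its width, 18 mm from its axis towards the raised end (paddle ends 8 mm farther out). It moves with the rocker: pressing it straight down turns the rocker on, and it goes down about 8 mm to the stop. Start height about 77 mm above the bench.
- dock: Drive-copying dock, a black plastic box 140 x 170 x 55 mm (x, y, z) fixed to the bench; origin at the centre of its underside, z up. Its top has two slots along y at 22 and 52 mm from its centre towards +x, each with a drive standing 35 mm proud, and a row of three grey keys along y, 40 mm from its centre towards -x (the robot's side), 52 mm apart. Which key is in which of the three places varies.
- lock (a joint): Travel (m) of the square write-protect key, 24 x 24 mm: 0 up, 0.006 fully down. It takes about 3 N to push and stays where it is left (no spring).
- lock_top (a point): Centre of the upper face of the square key, 10 mm above the dock's top (65 mm above the bench) when up; pressed straight down.
- start (a joint): Travel (m) of the large round start key, 32 mm across: 0 up, 0.006 fully down. Sprung: about 1 N to begin, 5 N fully down; comes up by itself.
- start_top (a point): Centre of the upper face of the large round key, 65 mm above the bench when up; pressed straight down.
- erase (a joint): Travel (m) of the small round erase key, 15 mm across, sprung like the start key: 0 up, 0.006 fully down. Not to be pressed.
- erase_top (a point): Centre of the upper face of the small round key, 65 mm above the bench when up.
- drive0: Flat aluminium drive, 7 x 100 x 70 mm (x, y, z), loose, standing in the slot nearer the keys; origin at the centre of its underside. Its top is 90 mm above the bench. Leave in place.
- drive1: The same, in the farther slot. Leave in place.
- mug: White mug, 76 mm across, 90 mm high, loose on the bench beyond the dock; origin at the centre of its underside. Leave in place.
- screwdriver: Screwdriver about 170 mm long lying on the bench beyond the supply. Leave in place.
Things that resemble listed ones, but are neither listed nor needed, are in the scene too. Leave any green or turquoise look-alike of the drive0 alone. What is shaped like the drive1 but orange is not meant.

How it is judged:
By the outcome, as a careful person would: the job done as asked, in the order asked, and still so for the second after the job is handed in, with the robot touching nothing.
It also fails if it takes over 51 s, if anything falls off the work surface, if the arm or the gripper's body presses on something with over 40 N, if the wrist force passes 120 N, or if a joint passes its speed limit or range.

## Robot

A 6-joint arm with a two-finger parallel gripper is mounted at the origin on the work surface. World frame = base frame: x ahead of the robot, y to its left, z up, the work surface at z = 0. Lengths are in m, angles in rad, forces in N, time in s.
With the tool pointing down it reaches from about 0.25 to 0.8 m from the base axis. Payload 3.9 kg.
Tool frame: the origin (TCP) lies midway between the tips of the shut fingers; the grasp point (between the pads) lies 19 mm behind it (arm.tcp_to_grasp is the distance from the TCP to the grasp point, in m); z points along the fingers, y is the line along which they close (so a half turn about z gives the same grasp; the last joint's range is limited). The gripper opens to 85 mm and grips with 20 to 120 N. Pads are 22 mm wide; open, the fingers measure 114 mm over their backs; the gripper's body (76 mm by 85 mm) begins 54 mm behind the grasp point. The pads swing forward as they close: fully open they stand 13 mm farther back than shut.
Start: joints at [-1.199, 0.26, -0.138, 1.173, 0, 1.571], TCP at [0.191, -0.489, 0.231] pointing down, gripper open.
Joint ranges: [-2.78, 2.78], [-0.83, 1.72], [-1.28, 1.37], [-1.9, 2.12], [-1.57, 1.48], [-3.14, 3.14]. Speed limits (rad/s): [2.57, 2.57, 3.14, 3.14, 3.14, 3.14].

## Interface

Orientations are given as a rotation vector (axis times angle).
In Python, from rig import arm gives the robot as it stands. The module is installed in compiled form; this text tells all that it offers.
- The arm moves only by the shell command python3 -m jog 'ROWS'. ROWS is JSON, a list of rows, each a list of 5 numbers: the shift along the world's x, y, z in cm, then the turn about the world's z in degrees, then the gripper's target within -1 to 1 (shut at 1, half-way at 0, fully open at -1). In form: [[tx, ty, tz, twist, fingers], ...]. A call has 1 to 12 rows; each row is the pose to reach, as a shift and turn from the pose commanded when the call began; what a row does not reach only later rows make up. A row lasts 1/12 s, in which the tool goes at most 41.7 mm and 7.16 degrees, less where a joint would pass 70% of its speed; a pose out of reach is approached as far as the arm can. A call with a gripper value outside its range is refused whole. The fingers move at their own pace and stop on an object; the grip force is fixed at half the most. Time passes only in rows, so rows that repeat a pose let the fingers close. It gives the time, the measured TCP pose, the force, the opening and the grip force at its end, in the units of the state.
- arm.get_state(): the state, without advancing time (a new reading comes with each control period).
- arm.read_camera(name): name is "side" or "top" or "wrist"; returns a dict with "frame" (400x640x3 uint8, blue, green, red), "intrinsics" (3x3 intrinsics, pixels), "dist_coeffs" ([k1, k2, p1, p2, k3] as OpenCV has them; the pictures are not rectified), "R" (3x3) and "t" (3): a world point X has camera coordinates R X + t. Camera axes: x right, y down, z forward; pixel columns grow to the right and rows downward; lengths in m; the calibration is good to about 2 mm. A picture is of the moment at which its call begins. There is no depth.
- arm.hand_in(): hands the job in; it is judged then, once.
The state is a dict: "time_s": time; "q": joint angles; "qvel": joint speeds; "joint_efforts": joint torques, N m; "ee_pos": TCP position; "tcp_rot": TCP orientation; "wrist_force": force on the tool from outside, world axes, zero at the start; "ft_torque": the same for the moment, N m; "width": finger opening in m; "grip_force": force on a finger pad.
Only numpy, scipy, OpenCV 4.12 (cv2) and the standard library are available. Lean on these libraries where they do the work, as an engineer would, in place of code of your own. Each camera call takes 0.05 s, during which the arm holds its last target. There are 200 camera calls.

## Working session

There is one attempt and no reset: what is moved stays moved. The work goes in short steps, Python scripts to look and compute and a shell command to move; the robot and the scene stay as the last step left them, time stands still between calls to the robot, and variables do not carry over. Pictures are saved under pics/ and viewed, at most 10 in all, crops included, and the job is handed in when it is done.

```bash
mkdir -p pics; cat > h.py <<'E'
import cv2, numpy as np, pickle
from rig import arm
def shot(n,tag):
    c=arm.read_camera(n); pickle.dump(c,open(f'pics/{tag}.pkl','wb')); cv2.imwrite(f'pics/{tag}.png',c['frame']); return c
def load(tag): return pickle.load(open(f'pics/{tag}.pkl','rb'))
def px2w(c,uv,z):
    K,d,R,t=[np.array(c[k],float) for k in('intrinsics','dist_coeffs','R','t')]
    u=cv2.undistortPoints(np.array(uv,float).reshape(-1,1,2),K,d).reshape(-1,2)
    r=np.c_[u,np.ones(len(u))]@R; o=-R.T@t
    return o+r*((z-o[2])/r[:,2])[:,None]
def w2px(c,X):
    return cv2.projectPoints(np.array(X,float).reshape(-1,3),cv2.Rodrigues(np.array(c['R'],float))[0],np.array(c['t'],float),np.array(c['intrinsics'],float),np.array(c['dist_coeffs'],float))[0].reshape(-1,2)
E
python3 - <<'E'
from h import *
for n in('top','side'): 
    c=shot(n,n+'0'); print(n,-np.array(c['R']).T@c['t'])
s=arm.get_state(); print(s['time_s'],s['ee_pos'],s['tcp_rot'],s['width'])
E
```

```text
top [0.50120201 0.01792618 1.26754358]
side [ 0.50323543 -0.62257397  0.81846718]
0.1 [ 0.19048917 -0.48858696  0.23053926] [-3.08579646e+00 -5.80316591e-01  5.41474792e-04] 0.08526713644182501
```

View pics/top0.png

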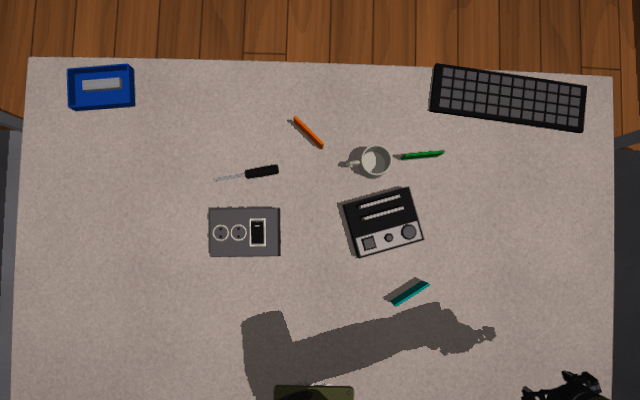

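View pics/side0.png

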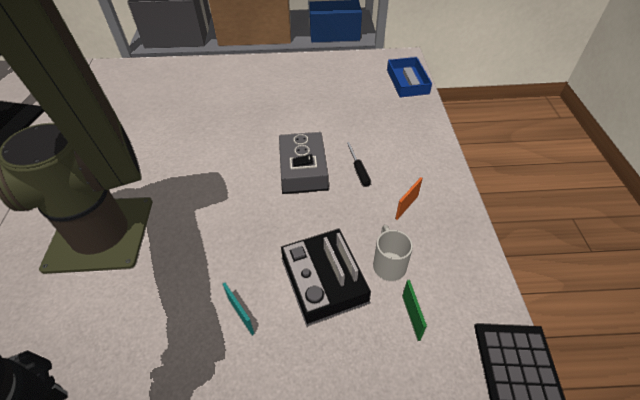

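The top view (up is +x, left is +y) shows the supply at about (244,232), with its rocker at (258,232) and outlets at (221,233) and (239,233). On the dock the keys are square at (369,243), small round at (389,238) and large round at (409,232). Candidates to confuse:
- **Keys:** the square is lock, the small one erase and the large one start.
- **Rocker or outlets:** the rocker is the black paddle in the white frame.
- **Drive look-alikes:** teal (409,292), green (420,155) and orange (308,132). None of these is needed.

Next I'll take one close crop to check the choice, and measure.

```bash
python3 - <<'E'
from h import *
c=load('top0'); f=c['frame']
cv2.imwrite('pics/crop.png',cv2.resize(np.hstack([f[195:265,200:290],f[180:265,335:430][:70+15][10:80]]),None,fx=4,fy=4,interpolation=cv2.INTER_CUBIC))
s=load('side0')
print('rocker',px2w(c,[[258,232]],.067),px2w(s,[[302,161]],.067))
print('sup corners',px2w(c,[[209,208],[279,208],[280,256],[209,256]],.06))
T=px2w(c,[[369,243],[389,238],[409,232]],.065); S=px2w(s,[[297,253],[306,273],[315,293]],.065)
print('keys',T,S, np.linalg.norm(np.diff(T,axis=0),axis=1))
E
```

```text
rocker [[0.49461522 0.14901682 0.067     ]] [[0.49224623 0.14729838 0.067     ]]
sup corners [[0.55030002 0.27325934 0.06      ]
 [0.55542391 0.09986888 0.06      ]
 [0.43706677 0.09358948 0.06      ]
 [0.43184223 0.26872787 0.06      ]]
keys [[ 0.47534851 -0.12485359  0.065     ]
 [ 0.48901805 -0.17413598  0.065     ]
 [ 0.50519702 -0.2236014   0.065     ]] [[ 0.47357546 -0.13092204  0.065     ]
 [ 0.49116573 -0.1809394   0.065     ]
 [ 0.50753262 -0.22743158  0.065     ]] [0.05114303 0.05204409]
```

View pics/crop.png

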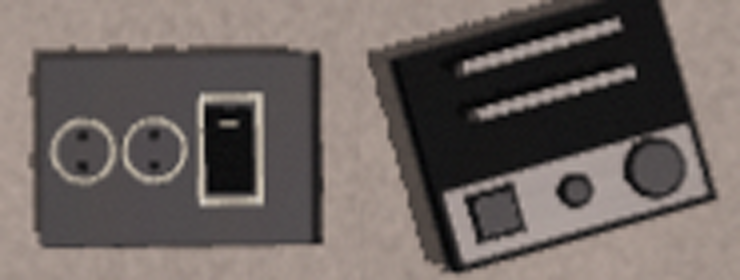

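The crop confirms the choice. The rocker in its white frame has its mark at the raised +x end. The square, small round and large round keys are at full-image pixels (369,243), (388.5,237.5) and (409,231.5). Moving above the rocker's raised end at about (0.514, 0.149), gripper shut.

```bash
python3 -m jog '[[32.4,63.8,0,-20,1],[32.4,63.8,0,-20,1],[32.4,63.8,0,-20,1],[32.4,63.8,0,-20,1],[32.4,63.8,0,-20,1],[32.4,63.8,0,-20,1],[32.4,63.8,0,-20,1],[32.4,63.8,0,-20,1],[32.4,63.8,0,-20,1],[32.4,63.8,0,-20,1],[32.4,63.8,0,-20,1],[32.4,63.8,0,-20,1]]'
```

```text
time_s: 1.1
ee_pos: [0.4157, -0.0444, 0.2312]
tcp_rot: [3.141, 0.036, -0.0]
wrist_force: [1.1, -0.6, -0.1]
width: 0.0001
grip_force: 0.0
```

```bash
python3 -m jog '[[9.8,19.3,-4,0,1],[9.8,19.3,-4,0,1],[9.8,19.3,-4,0,1],[9.8,19.3,-4,0,1],[9.8,19.3,-4,0,1],[9.8,19.3,-4,0,1],[9.8,19.3,-11,0,1],[9.8,19.3,-11,0,1],[9.8,19.3,-11,0,1],[9.8,19.3,-11,0,1],[9.8,19.3,-11,0,1]]'
python3 - <<'E'
from h import *
for n in('top','side'): shot(n,n+'1')
w=shot('wrist','w1')
a=load('side1')['frame'][110:210,240:360]
cv2.imwrite('pics/c1.png',np.hstack([cv2.resize(a,(480,400)),w['frame'][:, 160:480]]))
print(arm.get_state()['ee_pos'], w2px(w,[[.512,.149,.077],[.494,.1485,.067]]))
E
```

```text
time_s: 2.02
ee_pos: [0.5192, 0.0528, 0.1262]
tcp_rot: [-3.105, -0.126, 0.007]
wrist_force: [-0.5, -0.6, 0.1]
width: -0.0001
grip_force: 0.0
[0.52000534 0.05307026 0.12756933] [[165.48462332 221.94762679]
 [174.65841257 242.80049742]]
```

View pics/c1.png

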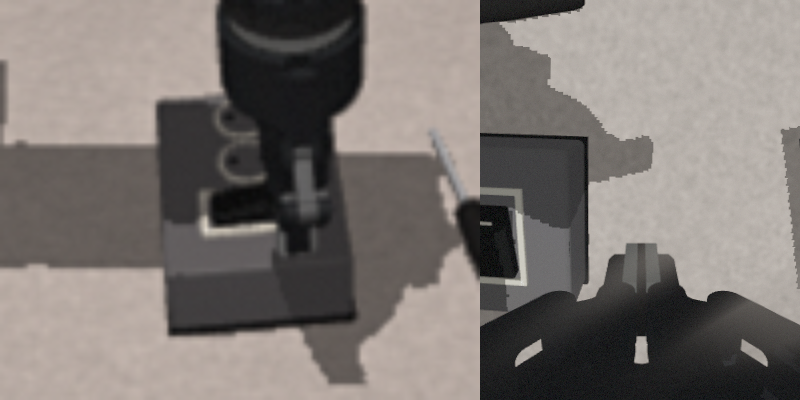

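The side crop and wrist view show the closed tips still short of the rocker in y. The wrist picture has the rocker at about (178,242), where my estimate projects, so the position is confirmed. Checking the joints before I continue.

```bash
python3 -c "
from rig import arm
s=arm.get_state();print(s['time_s'],s['q'].__repr__(),s['qvel'])"
python3 -m jog '[[-0.6,9.6,0,0,1],[-0.6,9.6,0,0,1],[-0.6,9.6,0,0,1],[-0.6,9.6,0,0,1],[-0.6,9.6,0,0,1],[-0.6,9.6,0,0,1]]'
```

```text
2.1667 array([ 0.08072115,  0.32340013, -0.33253337,  0.91571738,  0.03423762,
        3.14061103]) [ 1.02040283e-03 -1.26484104e-02  1.35946082e-02  3.19523863e-03
  9.44364869e-05  9.09997682e-04]
time_s: 2.67
ee_pos: [0.5214, 0.0971, 0.1275]
tcp_rot: [-3.065, -0.22, 0.01]
wrist_force: [-0.5, 1.0, 0.7]
width: -0.0
grip_force: 0.0
```

Joint 6 is at its range limit, so I'll use the equivalent grasp a half turn the other way.

```bash
python3 -m jog '[[-0.7,5.2,0,84,1],[-0.7,5.2,0,84,1],[-0.7,5.2,0,84,1],[-0.7,5.2,0,84,1],[-0.7,5.2,0,84,1],[-0.7,5.2,0,84,1],[-0.7,5.2,0,84,1],[-0.7,5.2,0,84,1],[-0.7,5.2,0,84,1],[-0.7,5.2,0,84,1],[-0.7,5.2,0,84,1],[-0.7,5.2,0,84,1]]'
python3 -m jog '[[0,0,0,84,1],[0,0,0,84,1],[0,0,0,84,1],[0,0,0,84,1],[0,0,0,84,1],[0,0,0,84,1],[0,0,0,84,1],[0,0,0,84,1],[0,0,0,84,1],[0,0,0,84,1],[0,0,0,84,1],[0,0,0,84,1]]'
python3 -c "
from rig import arm
s=arm.get_state();print(s['time_s'],s['q'],s['wrist_force'])"
```

```text
time_s: 3.67
ee_pos: [0.5144, 0.1487, 0.1272]
tcp_rot: [-2.14, -2.235, 0.08]
wrist_force: [-0.0, 1.2, 0.3]
width: -0.0001
grip_force: 0.0
time_s: 4.67
ee_pos: [0.5142, 0.1487, 0.1273]
tcp_rot: [-0.096, -3.138, 0.109]
wrist_force: [-0.0, 0.4, -0.3]
width: 0.0001
grip_force: 0.0
4.6667 [ 0.32047517  0.35956171 -0.27898952  0.95636189 -0.06527472  0.38228815] [-0.02269475  0.36837136 -0.30029511]
```

```bash
python3 -m jog '[[0,0,-2,4,1],[0,0,-4,4,1],[0,0,-4.3,4,1],[0,0,-4.6,4,1],[0,0,-4.9,4,1],[0,0,-5.2,4,1],[0,0,-5.5,4,1],[0,0,-5.5,4,1]]'; python3 -m jog '[[0,0,-0.2,0,1],[0,0,-0.3,0,1],[0,0,-0.3,0,1]]'
```

```text
time_s: 5.33
ee_pos: [0.5164, 0.1493, 0.0733]
tcp_rot: [-0.005, 3.134, -0.108]
wrist_force: [1.6, -1.1, 2.8]
width: -0.0002
grip_force: 1.1
time_s: 5.58
ee_pos: [0.5172, 0.1495, 0.0707]
tcp_rot: [-0.005, 3.132, -0.107]
wrist_force: [4.3, -0.5, 3.6]
width: 0.0001
grip_force: 2.6
```

```bash
python3 -m jog '[[0,0,-0.2,0,1],[0,0,-0.4,0,1],[0,0,-0.4,0,1]]'; python3 -m jog '[[0,0,-0.1,0,1],[0,0,-0.2,0,1],[0,0,-0.2,0,1]]'
```

```text
time_s: 5.83
ee_pos: [0.5178, 0.1496, 0.0692]
tcp_rot: [-0.005, 3.13, -0.107]
wrist_force: [-0.3, -1.9, 20.5]
width: -0.0
grip_force: 10.1
time_s: 6.08
ee_pos: [0.5178, 0.1496, 0.0689]
tcp_rot: [-0.005, 3.129, -0.107]
wrist_force: [-2.5, -2.6, 32.8]
width: -0.0003
grip_force: 15.4
```

```bash
python3 -m jog '[[0,0,3,0,1],[0,0,6,0,1],[-4,-27.7,6.5,16,1],[-4,-27.7,6.5,16,1],[-4,-27.7,6.5,16,1],[-4,-27.7,6.5,16,1],[-4,-27.7,6.5,16,1],[-4,-27.7,6.5,16,1],[-4,-27.7,6.5,16,1],[-4,-27.7,6.5,16,1],[-4,-27.7,6.5,16,1],[-4,-27.7,6.5,16,1]]'
python3 - <<'E'
from h import *
c=shot('side','side2')['frame'];w=shot('wrist','w2');s0=load('side0')['frame']
r=lambda f:cv2.resize(f[125:195,270:340],(280,280),interpolation=cv2.INTER_CUBIC)
b=np.zeros((560,800,3),np.uint8); b[:280,:280]=r(s0); b[:280,280:560]=r(c); b[280:,:448]=cv2.resize(w['frame'],(448,280)); b[280:560,448:798]=cv2.resize(c[225:325,265:390],(350,280),interpolation=cv2.INTER_CUBIC)
cv2.imwrite('pics/c2.png',b); print(arm.get_state()['ee_pos'])
print(w2px(w,[[.4745,-.128,.065],[.490,-.1775,.065],[.5063,-.2255,.065]]))
E
```

```text
time_s: 7.08
ee_pos: [0.4734, -0.1274, 0.1279]
tcp_rot: [-0.44, 3.098, -0.104]
wrist_force: [-0.4, 1.3, -0.5]
width: 0.0002
grip_force: 0.0
[ 0.47400877 -0.12655378  0.12796612]
[[324.75956983 216.2324458 ]
 [243.36973603 215.82670236]
 [168.23973629 217.09343649]]
```

View pics/c2.png

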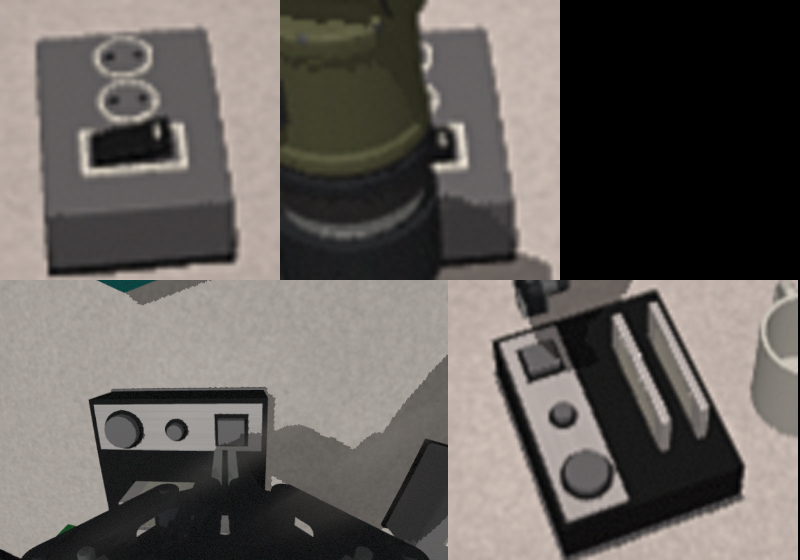

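The crops show the rocker's raised end now down, with its mark lower beside the frame. The wrist view has the square key at (331,217), erase at (251,214) and start at (176,213), each about 7 px from my projection. That puts the keys some 4 mm towards +y, matching the top-view estimate. Pressing the square key at (0.474, -0.124).

```bash
python3 -m jog '[[0,0.2,-2,0,1],[0,0.2,-4.5,0,1],[0,0.2,-5.7,0,1],[0,0.2,-6.1,0,1],[0,0.2,-6.4,0,1],[0,0.2,-6.7,0,1],[0,0.2,-6.9,0,1],[0,0.2,-6.9,0,1]]'; python3 -m jog '[[0,0,-0.2,0,1],[0,0,-0.3,0,1],[0,0,-0.3,0,1]]'
```

```text
time_s: 7.85
ee_pos: [0.4751, -0.1257, 0.0597]
tcp_rot: [-0.442, 3.095, -0.107]
wrist_force: [0.1, -0.2, -0.7]
width: 0.0001
grip_force: 0.0
time_s: 8.1
ee_pos: [0.4754, -0.126, 0.059]
tcp_rot: [-0.441, 3.094, -0.108]
wrist_force: [-4.9, 3.3, 19.7]
width: 0.0
grip_force: 9.9
```

```bash
python3 -m jog '[[0,0,-0.15,0,1],[0,0,-0.2,0,1],[0,0,-0.2,0,1]]'; python3 -m jog '[[0,0,3,0,1],[0,0,6,0,1],[3.1,-9.9,6.5,0,1],[3.1,-9.9,6.5,0,1],[3.1,-9.9,6.5,0,1],[3.1,-9.9,6.5,0,1],[3.1,-9.9,6.5,0,1],[3.1,-9.9,6.5,0,1]]'
python3 - <<'E'
from h import *
c=shot('side','side3')['frame'];w=shot('wrist','w3')
b=np.zeros((320,800,3),np.uint8); b[:280,:448]=cv2.resize(w['frame'],(448,280)); b[:280,448:798]=cv2.resize(c[225:325,265:390],(350,280),interpolation=cv2.INTER_CUBIC)
cv2.imwrite('pics/c3.png',b); print(arm.get_state()['ee_pos'])
print(w2px(w,[[.505,-.223,.065]]))
E
```

```text
time_s: 8.35
ee_pos: [0.4755, -0.126, 0.0588]
tcp_rot: [-0.44, 3.093, -0.108]
wrist_force: [-10.2, 5.4, 35.9]
width: -0.0
grip_force: 17.8
time_s: 9.02
ee_pos: [0.5048, -0.2247, 0.1191]
tcp_rot: [-0.44, 3.097, -0.106]
wrist_force: [0.1, -0.0, 0.1]
width: -0.0001
grip_force: 0.0
[ 0.50462654 -0.22393481  0.11904294]
[[327.83842279 221.63492964]]
```

View pics/c3.png

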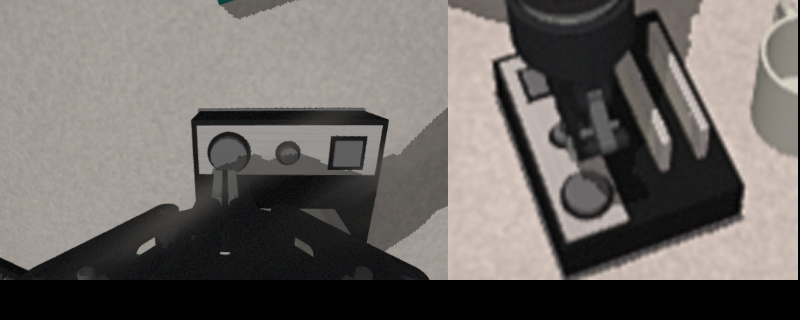

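The square key now sits lower in its recess and has stayed down. The start key is at (327,219), as projected, directly under the tips. Pressing and holding it.

```bash
python3 -m jog '[[0,0.1,-2.5,0,1],[0,0.1,-4.8,0,1],[0,0.1,-5.4,0,1],[0,0.1,-5.8,0,1],[0,0.1,-6.1,0,1],[0,0.1,-6.3,0,1],[0,0.1,-6.3,0,1]]'; python3 -m jog '[[0,0,-0.2,0,1],[0,0,-0.2,0,1],[0,0,-0.2,0,1]]'
```

```text
time_s: 9.7
ee_pos: [0.5039, -0.2225, 0.0589]
tcp_rot: [-0.443, 3.098, -0.104]
wrist_force: [-8.4, 6.4, 17.7]
width: 0.0001
grip_force: 8.5
time_s: 9.95
ee_pos: [0.504, -0.2225, 0.0586]
tcp_rot: [-0.443, 3.097, -0.105]
wrist_force: [-11.6, 7.0, 29.3]
width: 0.0002
grip_force: 14.8
```

Fully down. Holding for 0.75 s, then releasing and backing clear.

```bash
python3 -m jog '[[0,0,0,0,1],[0,0,0,0,1],[0,0,0,0,1],[0,0,0,0,1],[0,0,0,0,1],[0,0,0,0,1],[0,0,0,0,1],[0,0,0,0,1],[0,0,0,0,1]]'; python3 -m jog '[[0,0,3,0,1],[0,0,7,0,1],[0,0,11,0,1],[-14,-12,14,0,1],[-14,-12,14,0,1],[-14,-12,14,0,1],[-14,-12,14,0,1],[-14,-12,14,0,1],[-14,-12,14,0,1],[-14,-12,14,0,1],[-14,-12,14,0,1]]'
python3 - <<'E'
from h import *
c=shot('side','side4')['frame'];t=shot('top','top4')['frame'];s0=load('side0')['frame']
r=lambda f:cv2.resize(f[125:195,270:340],(280,280),interpolation=cv2.INTER_CUBIC)
b=np.zeros((560,800,3),np.uint8); b[:280,:280]=r(s0); b[:280,280:560]=r(c); b[280:,:350]=cv2.resize(c[225:325,265:390],(350,280),interpolation=cv2.INTER_CUBIC); b[280:,350:800]=cv2.resize(t[100:275,200:480],(450,280))
cv2.imwrite('pics/c4.png',b)
E
```

```text
time_s: 10.7
ee_pos: [0.504, -0.2225, 0.0586]
tcp_rot: [-0.442, 3.097, -0.105]
wrist_force: [-11.8, 7.7, 29.0]
width: -0.0001
grip_force: 14.7
time_s: 11.62
ee_pos: [0.366, -0.3438, 0.1949]
tcp_rot: [-0.441, 3.095, -0.108]
wrist_force: [1.0, 0.4, 0.5]
width: 0.0006
grip_force: 0.0
```

View pics/c4.png

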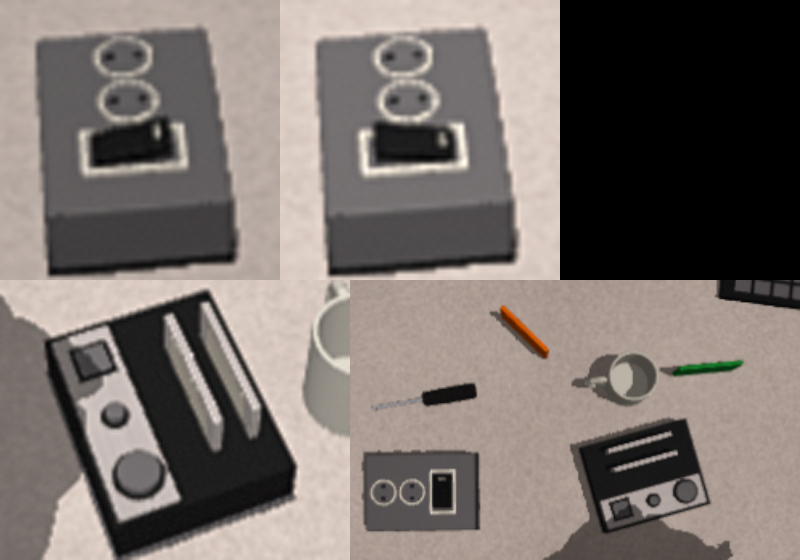

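The rocker has tipped over to on, the square key is down and the start key is back up. The drives, mug and screwdriver are where they were, and the arm is clear.

```bash
python3 -c "
from rig import arm
print(arm.hand_in())"
```

```text
the job is handed in; nothing more can be done
None
```

I switched the supply on, pushed the write-protect key down so it stayed, held start down for over half a second and let it come up, then handed the job in at about 12 s; the erase key was not pressed and nothing else was moved.

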